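Test a cast blank with the pen tester

TASK

Take the pen-type metal tester off its hook on the tool rail and set its spring tip gently and squarely on the middle of the solid round blank, keeping a light, steady contact for a good second so that it reads. Then hang the tester back on the same hook. Hold its thin housing gently, never force the tip, and leave the blanks and the two other hanging tools where they are.

Things in the scene. Friction and masses are not known exactly. Their poses are not given: they have to be found in the camera images.
- tester: Pen tester: grey plastic pen-type metal tester, about 200 mm long, 0.11 to 0.16 kg, no lead; hangs upright, needle down, by its wire loop from one of the rack's hooks, clear of the table. Origin = lower end of its steel nose, on the pen's axis; z runs up the pen to the loop; x and y as the rack's, but it can turn a little on the hook.
- tester_nose (a point): End of the tester's steel nose (the body's origin). Below it stands the round-ended test needle, 6 mm thick, 8 to 18 mm long (it is exchanged; its length is not known and not measured). It starts to spring into the nose at about 1 N, then 3.5 N per mm, 4 mm to the stop. Reads while pressed with 2 to 8 N, square to the metal (within 15 degrees); over 12 N spoils it.
- tester_grip (a point): Middle of the tester's straight housing, 78 mm above the nose end. Housing from 24 to 134 mm above the nose end, 24 mm wide along y, 20 mm deep along x; steel nose cone below it; above it a black cap 34 mm wide, 8 mm high. Thin plastic: cracks if squeezed with much over 50 N per finger; 20 to 40 N holds it well. Hook and lamp are above it.
- tester_loop (a point): Top of the tester's wire loop (wire axis), 186 mm above the nose end along the pen. Wire 4.4 mm thick, in the pen's y-z plane; the opening is 23 mm wide and some 40 mm high (from 142 mm above the nose end up to its narrower top, 14 mm wide) and the hook passes through it along x.
- rack: Tool rail, fixed: round steel bar along the rack's y axis, 264 mm above the table, between posts at y = -210 and +210 mm. Origin = on the table under the middle of the bar. An aluminium lamp 24 mm thick, underside 338 mm above the table, lies over the hooks from x = -48 to -2 mm. Hooks at y = -115, 0 and +115 mm, all equal, one tool on each.
- rack_hook (a point): Lowest point (wire axis) of the middle hook, 259 mm above the table; the other two lie 115 mm to either side along the rack's y. Hook of 6 mm wire: from the bar it drops 5 mm to this point, 45 mm out along -x (to the robot), then turns up to its tip 58 mm out; tip top 274 mm above the table, so a loop must rise 15 to 25 mm to pass over it.
- blank: The solid round cast blank: plain metal disc 66 mm across, 12 mm thick, loose on the board. Origin = centre of its underside, z up; test it at the middle of its top face.
- bar: Oblong cast blank, 88 x 30 x 12 mm, same metal, loose on the board; leave alone. Origin = centre of its underside.
- bangle: Open ring-shaped bangle blank, 70 mm across, 12 mm high, same metal, loose on the board; leave alone. Origin = centre of its underside.
- board: Pale ceramic soldering board, 115 (x) x 300 (y) x 14 mm, fixed, on the table between robot and rack; the three blanks lie side by side on it along y, about 100 mm apart, in any order. Origin = centre of its underside.
- brush: Bench brush with wooden handle, 56 mm wide at its lower end, 198 mm long, hanging by a like loop on another hook; leave it hanging. Origin = its lower end.
- file: Flat file with wooden handle, 34 mm wide at most, 228 mm long, hanging by a like loop on another hook; leave it hanging. Origin = its lower end.
There are look-alikes about, which are no part of the job. Leave any purple look-alike of the blank alone.

How it is judged:
By the outcome, as a careful person would: the job done as asked, in the order asked, and still so for the second after the job is handed in, with the robot touching nothing.
It also fails if it takes over 48 s, if anything falls off the work surface, if the arm or the gripper's body presses on something with over 40 N, if the wrist force passes 120 N, or if a joint passes its speed limit or range.

ROBOT

A 7-joint arm with a two-finger parallel gripper is mounted at the origin on the work surface. World frame = base frame: x ahead of the robot, y to its left, z up, the work surface at z = 0. Lengths are in m, angles in rad, forces in N, time in s.
With the tool pointing down it reaches from about 0.4 to 0.875 m from the base axis. Payload 6.5 kg.
Tool frame: the origin (TCP) lies midway between the tips of the shut fingers; the grasp point (between the pads) lies 19 mm behind it; z points along the fingers, y is the line along which they close (so a half turn about z gives the same grasp; the last joint's range is limited). The gripper opens to 85 mm and grips with 20 to 120 N. Pads are 22 mm wide; open, the fingers measure 114 mm over their backs; the gripper's body (76 mm by 85 mm) begins 54 mm behind the grasp point. The pads swing forward as they close: fully open they stand 13 mm farther back than shut.
Start: joints at [1.154, 0.536, -0.004, 1.538, 0.003, 1.067, -0.071], TCP at [0.223, -0.61, 0.231] pointing down, gripper open.
Joint ranges: [-2.7, 2.7], [-0.37, 2.16], [-1.27, 1.26], [0.24, 2.4], [-1.31, 4.45], [0.19, 1.91], [-2.76, 2.76]. Speed limits (rad/s): [2.39, 2.39, 3.14, 3.14, 3.14, 3.14, 3.14].

INTERFACE

Orientations are given as a unit quaternion [x, y, z, w].
In Python, from cell import manip gives the robot as it stands.
- The arm moves only by the shell command python3 -m crank 'ROWS' [OPENING]. ROWS is JSON, one flat list of numbers, 6 for each row, row after row: the shift along the tool's x, y, z in units of 50 mm (1.0 is 50 mm), then the turn, a rotation vector about the tool's x, y, z in units of 8 degrees (1.0 is 8 degrees). In form: [x, y, z, wx, wy, wz, x, y, z, wx, wy, wz, ...]. A call has 1 to 5 rows; each row is the pose to reach, as a shift and turn from the pose commanded when the call began, along the tool's axes at that moment; what a row does not reach only later rows make up. A row lasts 1/8 s, in which the tool goes at most 62.5 mm and 10.7 degrees, less where a joint would pass 70% of its speed; a pose out of reach is approached as far as the arm can. A call with a gripper value outside its range is refused whole. OPENING is the closure, from -1 (fully open) to 1 (shut), set as the call begins (- or left out, the last holds). The fingers move at their own pace and stop on an object; the grip force is fixed at half the most. Time passes only in rows, so rows that repeat a pose let the fingers close. It gives the time, the measured TCP pose, the force, the opening and the grip force at its end, in the units of the state.
- manip.state(): the state, without advancing time (a new reading comes with each control period).
- manip.camera(name): name is "side" or "top"; returns the picture (420x560x3 uint8, red, green, blue); there is no depth.
- manip.camera_model(name): a dict with "fx", "fy", "cx", "cy" (pixels), "position" and "orientation" of the camera in the world. Camera axes: x right, y up, looking along -z (the intrinsics and any distortion apply to the point x, -y, -z); pixel columns grow to the right and rows downward; lengths in m; the calibration is good to about 2 mm. A picture is of the moment at which its call begins. camera_model takes no time and is no camera call.
- manip.job_done(): hands the job in; it is judged then, once.
The state is a dict: "time_s": time; "joints": joint angles; "joint_vel": joint speeds; "joint_efforts": joint torques, N m; "eef_pos": TCP position; "orientation": TCP orientation; "contact_force": force on the tool from outside, world axes, zero at the start; "moment": the same for the moment, N m; "gripper_width": finger opening in m; "grip_force": force on a finger pad.
Only numpy, scipy, OpenCV 4.12 (cv2) and the standard library are available. Lean on these libraries where they do the work, as an engineer would, in place of code of your own. Each camera call takes 0.05 s, during which the arm holds its last target. There are 200 camera calls.

## Working session

There is one attempt and no reset: what is moved stays moved. The work goes in short steps, Python scripts to look and compute and a shell command to move; the robot and the scene stay as the last step left them, time stands still between calls to the robot, and variables do not carry over. Pictures are saved under pics/ and viewed, at most 13 in all, crops included, and the job is handed in when it is done.

```bash
ls; mkdir -p pics
python3 - <<'E'
from cell import manip
import cv2
print(manip.state())
for n in("side","top"):
    print(n,manip.camera_model(n))
    cv2.imwrite(f"pics/{n}0.png",manip.camera(n)[:,:,::-1])
E
```

```text
pics
{'time_s': 0.0, 'joints': array([ 1.15381644,  0.53717391, -0.00441502,  1.53883893,  0.00258523,
        1.06728215, -0.07121143]), 'joint_vel': array([-0.00041955, -0.00071957, -0.00149602,  0.00015886,  0.001085  ,
       -0.00098591,  0.00036649]), 'joint_efforts': array([-6.07739603e-04, -5.83419800e+01,  1.04844175e+00, -2.59109634e+01,
        1.23060265e-02,  9.55591793e-03,  3.19375818e-05]), 'eef_pos': array([ 0.22312484, -0.60985535,  0.23042161]), 'orientation': array([ 9.84655338e-01,  1.74508299e-01, -2.08578560e-04, -8.22277569e-04]), 'contact_force': array([-1.1315073 ,  0.04662433, -0.02930065]), 'moment': array([-0.00653929,  0.00944623, -0.00846915]), 'grip_force': 0.0, 'gripper_width': 0.08569669246712473}
side {'fx': 410.7850454677911, 'fy': 410.7850454677911, 'cx': 279.14432808630494, 'cy': 209.08461056876598, 'position': array([ 0.31757614, -0.66121574,  0.76344167]), 'orientation': array([ 0.40115019, -0.07763883, -0.16845883,  0.89703532])}
top {'fx': 498.12140627427993, 'fy': 498.12140627427993, 'cx': 281.77246343225386, 'cy': 218.04363125391987, 'position': array([ 0.34909373, -0.03968022,  1.10582257]), 'orientation': array([-0.08643241,  0.08900519,  0.72939415, -0.67274935])}
```

View pics/side0.png

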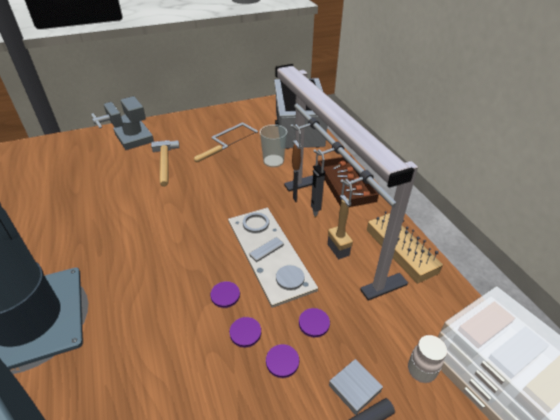

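View pics/top0.png

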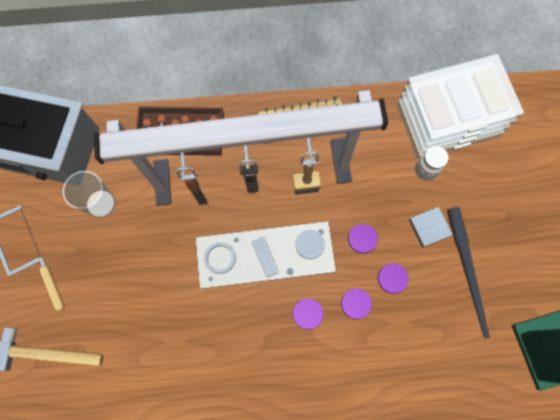

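```bash
cat > h.py <<'E'
import numpy as np,cv2
from cell import manip
from scipy.spatial.transform import Rotation as R
def cam(n):
    m=manip.camera_model(n); return m,R.from_quat(m["orientation"]).as_matrix()
def ray(n,px):
    m,r=cam(n); d=r@np.array([(px[0]-m["cx"])/m["fx"],-(px[1]-m["cy"])/m["fy"],-1]); return m["position"],d
def onz(n,px,z):
    o,d=ray(n,px); return o+d*(z-o[2])/d[2]
def tri(a,b):
    o1,d1=ray("side",a);o2,d2=ray("top",b)
    s=np.linalg.lstsq(np.c_[d1,-d2],o2-o1,rcond=None)[0]
    p,q=o1+s[0]*d1,o2+s[1]*d2
    return (p+q)/2,np.linalg.norm(p-q)
def proj(n,p):
    m,r=cam(n); c=r.T@(np.asarray(p)-m["position"]); return np.array([m["cx"]+m["fx"]*c[0]/-c[2],m["cy"]+m["fy"]*c[1]/c[2]])
E
python3 - <<'E'
import cv2,numpy as np
a=cv2.imread("pics/side0.png")[130:230,285:365]; b=cv2.imread("pics/top0.png")[120:220,150:350]
a=cv2.resize(a,None,fx=4.5,fy=4.5,interpolation=2);b=cv2.resize(b,None,fx=2.2,fy=4.5,interpolation=2)
b=cv2.imread("pics/top0.png")[140:210,210:290];b=cv2.resize(b,None,fx=4.5,fy=4.5,interpolation=2)
c=np.zeros((450,720,3),np.uint8);c[:a.shape[0],:360]=a;c[:b.shape[0],360:]=b
cv2.imwrite("pics/crop1.png",c)
E
```

```text
(no output)
```

View pics/crop1.png

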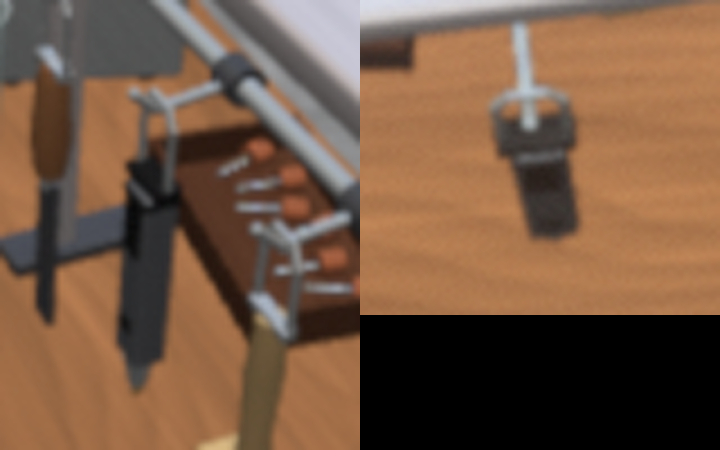

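Run:
```python
from h import *
S=cv2.imread("pics/side0.png");T=cv2.imread("pics/top0.png")
# blank top face, tester, lamp
for n,I,c,w in(("side",S,(290,277),20),("top",T,(311,244),21)):
    x,y=c;g=I[y-w:y+w,x-w:x+w].astype(int)
    sat=g[:,:,0]-g[:,:,2]  # bluish metal vs warm board
    m=(cv2.threshold(np.clip(sat+60,0,255).astype(np.uint8),0,255,cv2.THRESH_OTSU)[1])
    cs,_=cv2.findContours(m,0,1);k=max(cs,key=cv2.contourArea)
    e=cv2.fitEllipse(k);px=(e[0][0]+x-w,e[0][1]+y-w)
    print(n,px,e[1],onz(n,px,.026), [np.ptp([onz(n,(p[0][0]+x-w,p[0][1]+y-w),.026)[i] for p in k]) for i in(0,1)])
    # board
    b=cv2.inRange(I,(185,190,190),(255,255,255));
    cs,_=cv2.findContours(b,0,1)
    k=[k for k in cs if cv2.pointPolygonTest(cv2.convexHull(k),c,False)>0]
    if k:
        r=cv2.approxPolyDP(cv2.convexHull(max(k,key=cv2.contourArea)),8,True)[:,0]
        P=np.array([onz(n,p,.014)[:2] for p in r]);print(r.tolist(),P.round(3).tolist())
for nm,a,b,z in(("loop",(319,151.5),(247.3,160.4),.28),("cap",(319.4,171),(249.3,170.4),.235)):
    print(nm,tri(a,b),onz("top",b,z),onz("side",a,z))
# lamp top face in top
for y in range(100,165,3):pass
print(T[150:165:2,120].tolist(),T[122:136:2,370].tolist())
g=T.astype(int).min(2)
pts=[]
for x in range(115,375,5):
    col=g[100:170,x];d=np.diff(col); pts.append((x,100+int(np.argmin(d[20 if x<240 else 10:]))+(20 if x<240 else 10)))
l=cv2.fitLine(np.array(pts,np.float32),cv2.DIST_HUBER,0,.01,.01).ravel();print(l,pts[::8])
p=[onz("top",(x,l[3]+(x-l[2])*l[1]/l[0]),.35) for x in(120,370)];d=p[0]-p[1];print(p,np.degrees(np.arctan2(-d[0],d[1])))
```

```text
side (287.8444519042969, 277.4467525482178) (41.776302337646484, 45.9930305480957) [ 0.55485684 -0.11765552  0.026     ] [np.float64(0.10463348888967144), np.float64(0.12938148766933483)]
[[229, 219], [267, 209], [316, 287], [272, 303]] [[0.487, 0.13], [0.595, 0.131], [0.608, -0.157], [0.5, -0.162]]
top (310.3087329864502, 243.31782150268555) (28.08576774597168, 30.533615112304688) [ 0.56048333 -0.11295545  0.026     ] [np.float64(0.06408039136082555), np.float64(0.06324653530275497)]
[[327, 222], [333, 271], [200, 286], [197, 238]] [[0.609, -0.156], [0.497, -0.158], [0.488, 0.136], [0.596, 0.138]]
loop (array([0.67311079, 0.00196283, 0.26427142]), np.float64(0.0019297531196483361)) [0.66804247 0.0009819  0.28      ] [ 0.66083036 -0.01914071  0.28      ]
cap (array([0.67567632, 0.00160868, 0.21058578]), np.float64(0.002533484190024165)) [0.66549378 0.00074589 0.235     ] [ 0.66122887 -0.02746946  0.235     ]
[[229, 220, 215], [229, 221, 218], [210, 207, 210], [148, 150, 154], [100, 101, 107], [86, 113, 153], [88, 129, 187], [85, 129, 184]] [[229, 221, 218], [215, 212, 214], [157, 158, 163], [98, 100, 106], [84, 112, 151], [89, 132, 191], [83, 127, 183]]
[ 9.92984593e-01 -1.18244015e-01  2.36000000e+02  1.41500000e+02] [(115, 156), (155, 151), (195, 146), (235, 142), (275, 137), (315, 163), (355, 127)]
[array([0.66674051, 0.20271467, 0.35      ]), array([ 0.6851259 , -0.20705877,  0.35      ])] 2.56897851294769
```

```bash
cat >> h.py <<'E'
YAW=np.radians(2.5)
def pose(G,th,yaw=YAW,back=.019):
    "tool rotation and TCP for grasp point G, tool tilted th deg from down towards rack +x"
    x=np.array([np.cos(yaw),np.sin(yaw),0]);z=np.array([0,0,1.]);y=-np.array([-np.sin(yaw),np.cos(yaw),0])
    B=np.c_[x,y,-z]@R.from_rotvec([0,np.radians(th),0]).as_matrix()
    return np.asarray(G)+back*B[:,2],B
def go(G,th,yaw=YAW,back=.019):
    s=manip.state();A=R.from_quat(s["orientation"]).as_matrix();p,B=pose(G,th,yaw,back)
    d=A.T@(p-s["eef_pos"])/.05; w=R.from_matrix(A.T@B).as_rotvec(degrees=True)/8
    print("rows",d.round(2),w.round(2),"tcp",p.round(4))
E
python3 - <<'E'
from h import *
go([.45,0,.28],60)
print(onz("top",(252.9,192),.102),onz("side",(315.7,216.7),.078),proj("top",[.673,.002,.102]),proj("side",[.673,.002,.078]))
E
```

```text
rows [ 8.77 -9.8  -0.79] [-1.16  7.44  1.99] tcp [0.4664 0.0007 0.2705]
[0.66513614 0.00242906 0.102     ] [ 0.67349213 -0.00601839  0.078     ] [252.85830506 188.43493134] [314.13478047 214.6887136 ]
```

```bash
python3 -m crank '[8.8,-9.8,-0.8,-1.16,7.44,2, 8.8,-9.8,-0.8,-1.16,7.44,2, 8.8,-9.8,-0.8,-1.16,7.44,2, 8.8,-9.8,-0.8,-1.16,7.44,2, 8.8,-9.8,-0.8,-1.16,7.44,2]' -1; python3 -c "
from h import *
go([.45,0,.28],60);print(manip.state()['joints'].round(2))"
```

```text
time_s: 0.72
eef_pos: [0.3334, -0.3373, 0.2488]
orientation: [0.91, 0.053, 0.412, -0.011]
contact_force: [0.8, 0.1, -0.1]
gripper_width: 0.0853
grip_force: 0.0
rows [ 2.66 -6.43  2.14] [-0.27  1.41  0.4 ] tcp [0.4664 0.0007 0.2705]
[ 1.65  0.27 -0.48  2.29 -1.2   0.75  0.73]
```

```bash
python3 -m crank '[2.66,-6.43,2.14,-0.27,1.4,0.4, 2.66,-6.43,2.14,-0.27,1.4,0.4, 2.66,-6.43,2.14,-0.27,1.4,0.4, 2.66,-6.43,2.14,-0.27,1.4,0.4, 2.66,-6.43,2.14,-0.27,1.4,0.4]'; python3 -c "
from h import *
go([.45,0,.28],60);print(manip.state()['joints'].round(2))"
```

```text
time_s: 1.35
eef_pos: [0.3933, -0.2579, 0.2703]
orientation: [0.873, 0.036, 0.484, -0.047]
contact_force: [0.2, -0.3, 1.0]
gripper_width: 0.0852
grip_force: 0.0
rows [ 0.87 -4.98  1.83] [-0.57  0.24 -0.05] tcp [0.4664 0.0007 0.2705]
[ 2.17  0.52 -1.27  2.39 -1.31  0.44  0.75]
```

```bash
cat > kin.py <<'E'
from h import *
import itertools
from scipy.optimize import least_squares
def fk(q,p,s):
    # p: H,a0,L1,a1,L2,a2,L3,a3, base yaw, flange yaw
    H,a0,L1,a1,L2,a2,L3,a3,b,f=p
    T=R.identity();x=np.array([0,0,H])
    T=R.from_euler('z',b+s[0]*q[0]); x=x+T.apply([a0,0,0])
    T=T*R.from_euler('y',q[1])*R.from_euler('z',s[1]*q[2]); x=x+T.apply([a1,0,L1])
    T=T*R.from_euler('y',q[3])*R.from_euler('z',s[2]*q[4]); x=x+T.apply([a2,0,L2])
    T=T*R.from_euler('y',q[5])*R.from_euler('z',s[3]*q[6]+f); x=x+T.apply([0,0,L3])
    return x,T
E
python3 - <<'E'
from kin import *
st=manip.state()
D=[([1.15381644,.53717391,-.00441502,1.53883893,.00258523,1.06728215,-.07121143],[.22312484,-.60985535,.23042161],[.984655338,.174508299,-2.08578560e-04,-8.22277569e-04]),
([1.65,.27,-.48,2.29,-1.2,.75,.73],[.3334,-.3373,.2488],[.91,.053,.412,-.011]),
(st["joints"],st["eef_pos"],st["orientation"])]
out=[]
for s in itertools.product([1,-1],repeat=4):
  for b0,f0 in itertools.product([0,np.pi/2,np.pi,-np.pi/2],repeat=2):
    def res(p):
        r=[]
        for q,x,o in D:
            X,T=fk(q,p,s);r+=list((X-x)*3)+list((T.inv()*R.from_quat(o)).as_rotvec()*1)
        return np.array(r+list(0.02*np.array([p[1],p[3],p[5]])))
    z=least_squares(res,[.33,0,.4,0,.4,0,.25,0,b0,f0],max_nfev=60);out.append((z.cost,s,z.x.round(3)))
out.sort(key=lambda t:t[0])
for o in out[:4]:print(o)
E
```

```text
(np.float64(0.0028420362155023708), (-1, -1, -1, -1), array([ 3.0100e-01, -2.0000e-02,  5.1200e-01,  4.0000e-03,  4.8200e-01,
        3.8000e-02,  2.4100e-01,  1.2846e+02, -5.1000e-02,  1.5340e+00]))
(np.float64(0.002842036215502398), (-1, -1, -1, -1), array([ 3.010000e-01, -2.000000e-02,  5.120000e-01,  4.000000e-03,
        4.820000e-01,  3.800000e-02,  2.410000e-01, -7.379886e+03,
        6.233000e+00,  1.534000e+00]))
(np.float64(0.0028420362155025694), (-1, -1, -1, -1), array([ 0.301, -0.02 ,  0.512,  0.004,  0.482,  0.038,  0.241, -3.652,
       -0.051,  1.534]))
(np.float64(0.0028420362155031275), (-1, -1, -1, -1), array([ 3.0100e-01, -2.0000e-02,  5.1200e-01,  4.0000e-03,  4.8200e-01,
        3.8000e-02,  2.4100e-01, -7.3716e+01, -5.1000e-02,  1.5340e+00]))
```

```bash
cat >> kin.py <<'E'
P=[.301,-.02,.512,.004,.482,.038,.241,0,-.051,1.534];SG=(-1,-1,-1,-1)
lo=np.array([-2.7,-.37,-1.27,.24,-1.31,.19,-2.76]);hi=np.array([2.7,2.16,1.26,2.4,4.45,1.91,2.76])
def ik(x,B,q0,reg=1e-3):
    Bt=R.from_matrix(B)
    def f(q):
        X,T=fk(q,P,SG);return np.r_[(X-x)*3,(T.inv()*Bt).as_rotvec(),reg*(q-q0)]
    z=least_squares(f,np.clip(q0,lo+.02,hi-.02),bounds=(lo+.01,hi-.01),max_nfev=100)
    return z.x,np.abs(f(z.x)[:6]).max()
E
python3 - <<'E'
from kin import *
rng=np.random.default_rng(0)
for nm,G in(("grasp",[.673,.002,.15]),("pull",[.62,0,.18]),("blank",[.56,-.113,.115])):
  for th in(30,45,55,65,75,88):
   for yaw in (-25,2.5,30):
    x,B=pose(G,th,np.radians(yaw));S=[]
    for i in range(14):
        q,e=ik(x,B,rng.uniform(lo,hi))
        if e<.01:S.append(q.round(1))
    print(nm,th,yaw,len(S),*(s.tolist() for s in S[:2]))
E
```

```text
grasp 30 -25 7 [-0.3, 0.6, 0.1, 1.8, 0.6, 0.3, -2.7] [-0.3, 0.6, 0.1, 1.8, 0.6, 0.3, -2.7]
grasp 30 2.5 8 [0.8, 1.0, -1.3, 1.9, 1.6, 0.8, -2.7] [0.0, 0.6, -0.1, 1.8, 0.1, 0.2, -1.6]
grasp 30 30 6 [-0.4, 0.7, 0.6, 1.8, -1.3, 0.7, 0.1] [0.5, 0.7, -0.5, 1.8, 0.0, 0.3, -1.0]
grasp 45 -25 9 [0.4, 0.7, -0.8, 2.0, 1.9, 0.8, 2.6] [-0.2, 0.6, -0.0, 2.0, 1.9, 0.5, 2.3]
grasp 45 2.5 8 [-0.5, 0.7, 0.6, 2.1, 3.9, 0.4, 0.7] [0.6, 0.7, -0.8, 2.1, 2.3, 0.5, 2.6]
grasp 45 30 11 [0.6, 0.7, -0.6, 2.0, 4.4, 0.2, 1.0] [-0.5, 0.7, 0.8, 2.0, 4.4, 0.9, 0.5]
grasp 55 -25 5 [-1.0, 0.9, 1.0, 2.1, 3.1, 0.3, 0.6] [-0.2, 0.6, -0.1, 2.1, 2.2, 0.7, 2.0]
grasp 55 2.5 9 [-0.7, 0.8, 0.8, 2.1, 3.7, 0.7, 0.7] [-1.0, 1.1, 1.2, 2.2, 3.8, 1.0, 0.2]
grasp 55 30 8 [0.9, 1.0, -1.1, 2.1, 3.0, 0.3, 2.7] [-0.1, 0.7, 0.3, 2.0, 4.2, 0.8, 0.9]
grasp 65 -25 5 [-1.0, 1.0, 0.9, 2.1, 2.7, 0.5, 1.0] [0.1, 0.7, -0.4, 2.1, 2.3, 1.1, 2.0]
grasp 65 2.5 2 [0.5, 0.8, -0.6, 2.2, 3.0, 0.9, 2.0] [-0.8, 1.0, 0.9, 2.2, 3.4, 1.0, 0.7]
grasp 65 30 11 [-0.8, 1.2, 1.2, 2.1, 3.8, 1.6, 0.5] [-0.3, 0.8, 0.6, 2.1, 4.0, 1.2, 0.9]
grasp 75 -25 8 [0.0, 0.8, 
[... 2998 characters left out ...]
65 2.5 5 [0.4, 0.7, -0.1, 2.4, 3.6, 1.1, 1.6] [-0.6, 1.0, 1.0, 2.4, 3.6, 1.4, 0.7]
blank 65 30 5 [0.8, 0.8, -0.3, 2.2, 4.4, 0.9, 1.4] [1.5, 1.4, -1.3, 2.3, 2.7, 0.2, -2.7]
blank 75 -25 12 [-0.4, 0.8, 0.3, 2.4, 2.7, 1.3, 1.3] [0.2, 0.8, -0.2, 2.4, 2.8, 1.4, 1.6]
blank 75 2.5 5 [0.1, 0.8, 0.3, 2.4, 3.5, 1.4, 1.4] [0.3, 0.8, 0.0, 2.4, 3.6, 1.3, 1.5]
blank 75 30 7 [-0.2, 1.0, 0.8, 2.2, 4.0, 1.8, 1.1] [1.4, 1.2, -0.9, 2.2, 4.4, 0.5, 1.8]
blank 88 -25 8 [-1.0, 1.4, 0.9, 2.4, 2.5, 1.2, 0.6] [-0.8, 1.2, 0.7, 2.4, 2.5, 1.3, 0.8]
blank 88 2.5 9 [0.3, 0.9, -0.0, 2.4, 3.6, 1.7, 1.6] [-0.6, 1.3, 0.9, 2.4, 3.0, 1.8, 0.7]
blank 88 30 6 [0.5, 0.9, 0.1, 2.2, 4.3, 1.6, 1.5] [0.3, 0.9, 0.3, 2.2, 4.2, 1.7, 1.4]
```

```bash
cat >> kin.py <<'E'
def rows(wps):
    "tool shift/turn in row units from the present pose to each joint waypoint (through FK)"
    s=manip.state();A=R.from_quat(s["orientation"]).as_matrix()
    for q in wps:
        X,T=fk(q,P,SG);z=T.as_matrix()[:,2]
        print((A.T@(X-s["eef_pos"])/.05).round(2),(R.from_matrix(A.T@T.as_matrix()).as_rotvec(degrees=True)/8).round(2),"tcp",X.round(2),"z",z.round(2))
E
python3 - <<'E'
from kin import *
q=manip.state()["joints"];print(q.round(2))
A=np.array([.4,.35,0,2.0,0,.6,1.6])
rows([q+(A-q)*t for t in(0,.2,.4,.6,.8,1)])
B=np.array([.4,.45,0,2.2,3.1,.4,-1.5])
C=np.array([.4,.45,0,2.2,0,.4,1.6])
rows([C+(B-C)*t for t in(0,.25,.5,.75,1)])
E
```

```text
[ 2.17  0.52 -1.27  2.39 -1.31  0.44  0.75]
[ 0.07  0.09 -0.05] [-0.31  0.01 -0.07] tcp [ 0.39 -0.26  0.27] z [ 0.85  0.07 -0.53]
[-0.56 -0.56  0.94] [ 1.06 -0.97 -3.44] tcp [ 0.42 -0.23  0.22] z [ 0.73  0.22 -0.65]
[-1.21 -0.99  1.6 ] [ 2.59 -1.74 -6.98] tcp [ 0.42 -0.2   0.18] z [ 0.56  0.29 -0.78]
[-1.63 -1.07  1.97] [  4.24  -2.32 -10.64] tcp [ 0.43 -0.19  0.15] z [ 0.38  0.25 -0.89]
[-1.55 -0.8   2.17] [  5.97  -2.79 -14.33] tcp [ 0.44 -0.21  0.15] z [ 0.24  0.12 -0.96]
[-0.75 -0.36  2.32] [  7.76  -3.28 -17.95] tcp [ 0.47 -0.23  0.18] z [ 0.17 -0.08 -0.98]
[-3.39 -1.31  1.98] [  8.59  -3.01 -17.47] tcp [ 0.38 -0.18  0.08] z [ 0.08 -0.04 -1.  ]
[-3.23  0.58  1.39] [  8.34  -5.98 -17.57] tcp [ 0.37 -0.28  0.1 ] z [ 0.05 -0.33 -0.94]
[-1.94  2.07  1.71] [  6.14  -7.92 -18.43] tcp [ 0.43 -0.35  0.14] z [ 0.22 -0.54 -0.82]
[-0.25  2.29  2.74] [  3.2   -7.59 -19.56] tcp [ 0.51 -0.36  0.18] z [ 0.48 -0.55 -0.69]
[0.87 1.13 3.91] [  1.32  -5.14 -20.27] tcp [ 0.59 -0.29  0.2 ] z [ 0.69 -0.35 -0.63]
```

```bash
python3 -m crank '[-0.3,-0.3,0.5,0.5,-0.5,-1.7, -0.6,-0.6,0.9,1.06,-0.97,-2.8, -0.6,-0.6,0.9,1.06,-0.97,-3.44, -1,-0.8,1.2,1.8,-1.4,-4.6, -1.2,-1,1.3,2.5,-1.7,-5.8]' >/dev/null;  python3 - <<'E'
from kin import *
q=manip.state()["joints"];print(q.round(2))
A=np.array([.4,.25,0,2.0,0,.6,1.6])
rows([q+(A-q)*t for t in(0,.15,.3,.5,.75,1)])
E
```

```text
[ 1.64  0.47 -0.95  2.28 -0.72  0.45  0.87]
[ 0.2  -0.04  0.01] [-0.2  -0.12  0.01] tcp [ 0.41 -0.19  0.19] z [ 0.59  0.27 -0.76]
[ 0.08 -0.12  0.32] [ 0.44 -0.55 -1.87] tcp [ 0.42 -0.19  0.17] z [ 0.5   0.27 -0.82]
[-0.03 -0.1   0.5 ] [ 1.08 -0.94 -3.78] tcp [ 0.42 -0.19  0.16] z [ 0.43  0.24 -0.87]
[-0.09  0.14  0.55] [ 1.92 -1.42 -6.37] tcp [ 0.43 -0.2   0.16] z [ 0.34  0.17 -0.93]
[0.07 0.75 0.35] [ 2.96 -1.98 -9.59] tcp [ 0.45 -0.22  0.19] z [ 0.27  0.03 -0.96]
[ 0.57  1.65 -0.12] [  3.99  -2.57 -12.7 ] tcp [ 0.48 -0.23  0.23] z [ 0.26 -0.13 -0.96]
```

```bash
python3 -m crank '[0,-0.1,0.2,0.4,-0.4,-1.3, 0,-0.1,0.4,0.8,-0.8,-2.6, 0,0,0.4,1.3,-1.1,-3.9, 0,0.1,0.4,1.7,-1.4,-5.2, 0,0.3,0.4,2.1,-1.6,-6.4]' >/dev/null; python3 -m crank '[0,0.3,0,-0.4,-0.4,-1.2, 0,0.5,-0.1,-0.8,-0.6,-2.4, 0,0.7,-0.2,-0.8,-0.6,-3.6, 0,1,-0.4,-0.8,-0.6,-4.8, 0,1.2,-0.4,-0.8,-0.6,-6]'
python3 - <<'E'
from kin import *
q=manip.state()["joints"];print(q.round(2))
A=np.array([.4,.25,0,2.0,0,.6,1.6])
B=np.array([.4,.3,0,2.2,3.1,.4,-1.5])
C=np.array([.4,.3,0,2.2,0,.4,1.6])
rows([q,A,C]);rows([C+(B-C)*t for t in(0.125,.25,.375,.5,.75,1)])
E
```

```text
time_s: 3.22
eef_pos: [0.4807, -0.1925, 0.2166]
orientation: [0.208, 0.947, 0.129, 0.207]
contact_force: [0.1, -0.9, -0.0]
gripper_width: 0.0858
grip_force: 0.0
[ 1.43  0.41 -1.06  2.14  0.01  0.44  1.6 ]
[ 0.31  0.17 -0.05] [ 0.13 -0.12  0.06] tcp [ 0.47 -0.18  0.22] z [ 0.45  0.13 -0.88]
[-0.41 -0.6  -0.44] [ 2.45  0.52 -0.69] tcp [ 0.48 -0.23  0.23] z [ 0.26 -0.13 -0.96]
[ 1.68 -1.05  0.56] [ 2.44  0.88 -0.63] tcp [ 0.41 -0.2   0.15] z [ 0.22 -0.1  -0.97]
[ 1.46 -1.96  0.18] [ 3.51  0.66 -0.51] tcp [ 0.39 -0.24  0.15] z [ 0.17 -0.25 -0.95]
[ 0.89 -2.68 -0.25] [ 4.43  0.05 -0.47] tcp [ 0.39 -0.29  0.17] z [ 0.18 -0.39 -0.9 ]
[ 0.06 -3.11 -0.67] [ 5.06 -0.86 -0.53] tcp [ 0.41 -0.33  0.19] z [ 0.23 -0.51 -0.83]
[-0.89 -3.18 -1.  ] [ 5.31 -1.94 -0.68] tcp [ 0.44 -0.36  0.22] z [ 0.32 -0.59 -0.74]
[-2.64 -2.25 -1.24] [ 4.53 -3.95 -1.13] tcp [ 0.52 -0.36  0.28] z [ 0.56 -0.59 -0.58]
[-3.36 -0.44 -0.85] [ 2.54 -4.81 -1.57] tcp [ 0.59 -0.29  0.3 ] z [ 0.77 -0.39 -0.51]
```

```bash
python3 -m crank '[0.4,-0.8,0,1.2,0.2,-0.2, 0.8,-1.4,0,2.4,0.4,-0.4, 1,-2,0,3.5,0.5,-0.5, 0.9,-2.7,-0.25,4.4,0,-0.5, 0.5,-2.9,-0.5,4.8,-0.5,-0.5]'
python3 - <<'E'
from kin import *
q=manip.state()["joints"];print(q.round(2))
B=np.array([.4,.3,0,2.2,3.1,.5,-1.5])
C=np.array([.4,.3,0,2.2,0,.5,1.6])
rows([q]);rows([C+(B-C)*t for t in(.375,.5,.75,1)])
E
```

```text
time_s: 3.85
eef_pos: [0.3965, -0.3083, 0.1784]
orientation: [0.237, 0.938, -0.197, 0.157]
contact_force: [-0.3, -0.9, -0.2]
gripper_width: 0.0855
grip_force: 0.0
[ 0.58  0.24 -0.28  2.31  1.1   0.49  0.43]
[ 0.76  0.36 -0.49] [0.14 0.11 0.06] tcp [ 0.37 -0.27  0.18] z [ 0.18 -0.45 -0.87]
[-0.31 -0.78 -0.02] [ 0.99 -0.13  0.11] tcp [ 0.39 -0.35  0.2 ] z [ 0.14 -0.56 -0.82]
[-1.43 -1.13 -0.2 ] [ 1.36 -1.42  0.35] tcp [ 0.43 -0.38  0.23] z [ 0.26 -0.66 -0.71]
[-3.55 -0.54 -0.94] [ 0.58 -3.98  0.65] tcp [ 0.52 -0.38  0.3 ] z [ 0.56 -0.66 -0.51]
[-4.53  1.37 -1.82] [-1.79 -5.3   0.56] tcp [ 0.6  -0.3   0.33] z [ 0.81 -0.41 -0.42]
```

Model tracks; j5 is sweeping as planned.

```bash
python3 -m crank '[-0.7,-0.5,0,0.8,-0.7,0.2, -1.4,-1,-0.2,1.3,-1.4,0.3, -2.2,-0.9,-0.5,1.1,-2.4,0.4, -2.9,-0.7,-0.7,0.8,-3.2,0.5, -3.5,-0.5,-0.9,0.6,-4,0.6]'
python3 - <<'E'
from kin import *
q=manip.state()["joints"];print(q.round(2))
rows([q])
s=manip.state();A=R.from_quat(s["orientation"]).as_matrix()
F=np.diag([-1,-1,1.])
for G,th in(([.58,-.02,.25],65),([.6,0,.155],65)):
    x,B=pose(G,th);B=B@F;q2,e=ik(x,B,q);print(q2.round(2),e)
    rows([q2])
E
```

```text
time_s: 4.47
eef_pos: [0.5232, -0.3755, 0.2941]
orientation: [0.218, 0.839, -0.285, 0.409]
contact_force: [0.6, -0.0, -0.3]
gripper_width: 0.0853
grip_force: 0.0
[ 0.53  0.26 -0.24  2.31  2.19  0.65 -0.63]
[ 0.73  0.32 -0.87] [ 0.29  0.11 -0.08] tcp [ 0.49 -0.33  0.28] z [ 0.53 -0.68 -0.5 ]
[-0.06  0.37  0.12  2.39  3.35  0.76 -1.74] 0.007343440430107595
[ 0.92  6.51 -3.3 ] [-5.53 -1.57 -0.62] tcp [ 0.6  -0.02  0.24] z [ 0.9   0.04 -0.43]
[ 0.59  0.75 -0.68  2.36  3.07  0.96 -1.1 ] 1.7726635418023799e-06
[ 2.32  7.59 -2.41] [-5.52 -1.59 -0.61] tcp [0.62 0.   0.15] z [ 0.91  0.04 -0.42]
```

```bash
sed -i 's/return np.asarray(G)+back\*B\[:,2\],B/return np.asarray(G)+back*B[:,2],B@np.diag([-1,-1,1.])/' h.py
python3 - <<'E'
from h import *
go([.57,-.01,.2],62)
E
```

```text
rows [ 1.92  6.81 -3.06] [-5.5  -1.24 -0.76] tcp [ 0.5868 -0.0093  0.1911]
```

```bash
python3 -m crank '[0.4,1.3,-0.7,-1.1,-0.25,-0.15, 0.8,2.6,-1.3,-2.2,-0.5,-0.3, 1.2,3.9,-1.9,-3.3,-0.75,-0.45, 1.6,5.2,-2.5,-4.4,-1,-0.6, 1.9,6.5,-3,-5.5,-1.24,-0.76]'
python3 - <<'E'
from kin import *
print(manip.state()["joints"].round(2))
go([.57,-.01,.2],62)
E
```

```text
time_s: 5.1
eef_pos: [0.5794, -0.1758, 0.2045]
orientation: [0.036, 0.881, -0.071, 0.466]
contact_force: [46.4, 104.9, 98.2]
gripper_width: 0.0857
grip_force: 0.0
[ 1.29  0.81 -1.27  2.4   2.53  0.81 -0.35]
rows [ 0.13  3.33 -0.26] [-1.4  -0.8  -0.08] tcp [ 0.5868 -0.0093  0.1911]
```

Run:
```python
from kin import *
a=manip.camera("side");b=manip.camera("top");s=manip.state();print(s["contact_force"],s["moment"],s["joints"].round(3),s["joint_vel"].round(2))
cv2.imwrite("pics/s2.png",a[:,:,::-1]);cv2.imwrite("pics/t2.png",b[:,:,::-1])
cv2.imwrite("pics/both2.png",cv2.resize(np.hstack([a[60:360,150:450],b[60:360,130:430]]),(800,400))[:,:,::-1])
```

```text
[ 0.17872965  0.17471635 -0.01374054] [ 0.19784826  0.81023506 -0.03596849] [ 1.288  0.825 -1.262  2.396  2.526  0.808 -0.353] [-0.07 -0.2  -0.07 -0.01 -0.07  0.01 -0.07]
```

View pics/both2.png

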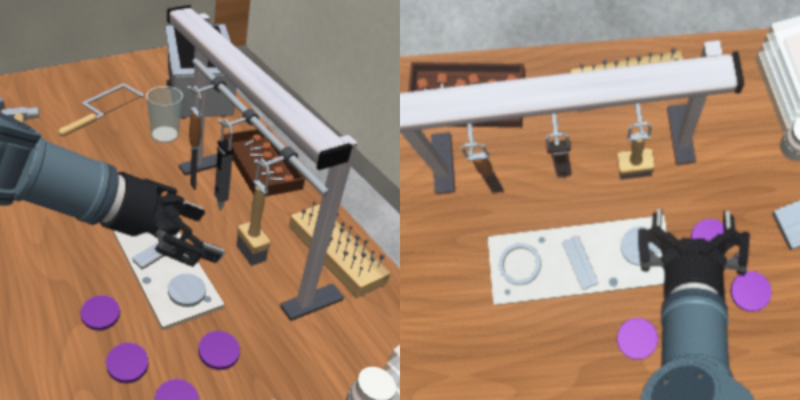

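```bash
python3 - <<'E'
from kin import *
go([.59,-.08,.19],62)
E
python3 -m crank '[0,0.4,0,-0.2,-0.1,0, 0,0.8,0,-0.5,-0.3,0, 0,1.2,0,-0.8,-0.5,0]'
python3 - <<'E'
from kin import *
print(manip.state()["joints"].round(2))
go([.57,-.01,.2],62)
E
```

```text
rows [-0.06  2.06  0.36] [-1.4  -0.88 -0.19] tcp [ 0.6068 -0.0793  0.1811]
time_s: 5.58
eef_pos: [0.6035, -0.118, 0.2033]
orientation: [0.004, 0.868, -0.022, 0.496]
contact_force: [0.4, -0.0, 0.5]
gripper_width: 0.0853
grip_force: 0.0
[ 1.22  0.9  -1.27  2.39  2.66  0.83 -0.4 ]
rows [ 0.35  2.17 -0.26] [-0.57 -0.32 -0.03] tcp [ 0.5868 -0.0093  0.1911]
```

```bash
python3 -m crank '[0,0.5,-0.1,-0.2,-0.1,0, 0,1,-0.1,-0.4,-0.2,0, 0.1,1.5,-0.2,-0.5,-0.3,0, 0.1,2,-0.2,-0.6,-0.3,0, 0.1,2,-0.2,-0.6,-0.3,0]'
python3 - <<'E'
from kin import *
print(manip.state()["joints"].round(2))
go([.60,-.0,.15],62)
E
```

```text
time_s: 6.2
eef_pos: [0.6232, -0.0196, 0.2018]
orientation: [-0.019, 0.861, 0.017, 0.508]
contact_force: [-0.8, -0.2, 0.1]
gripper_width: 0.0853
grip_force: 0.0
[ 1.    0.94 -1.27  2.39  2.65  0.95 -0.47]
rows [1.12 0.4  0.5 ] [ 0.07 -0.12 -0.04] tcp [0.6168 0.0007 0.1411]
```

```bash
python3 -m crank '[0.3,0.2,0.1,0,-0.05,0, 0.6,0.4,0.3,0,-0.1,0, 1,0.4,0.4,0,-0.1,0, 1,0.4,0.4,0,-0.1,0]'
python3 - <<'E'
from kin import *
print(manip.state()["joints"].round(2))
go([.674,.001,.157],62)
E
```

```text
time_s: 6.7
eef_pos: [0.6233, -0.003, 0.1449]
orientation: [-0.015, 0.859, 0.018, 0.511]
contact_force: [0.3, 0.3, 0.3]
gripper_width: 0.0853
grip_force: 0.0
[ 0.96  1.23 -1.27  2.39  2.74  1.16 -0.33]
rows [-0.7   0.04  1.16] [ 0.05 -0.06 -0.09] tcp [0.6908 0.0017 0.1481]
```

```bash
python3 -m crank '[-0.2,0,0.3,0,0,0, -0.4,0,0.6,0,0,0, -0.55,0,0.9,0,0,0, -0.7,0.03,1.15,0,0,0, -0.7,0.03,1.15,0,0,0]'
python3 - <<'E'
from kin import *
print(manip.state()["joints"].round(2))
go([.674,.001,.157],62)
a=manip.camera("side");b=manip.camera("top")
cv2.imwrite("pics/s3.png",a[:,:,::-1]);cv2.imwrite("pics/t3.png",b[:,:,::-1])
cv2.imwrite("pics/both3.png",cv2.resize(np.hstack([a[130:250,260:380],b[130:250,190:310]]),(800,400),interpolation=2)[:,:,::-1])
E
```

```text
time_s: 7.32
eef_pos: [0.6916, 0.0009, 0.1502]
orientation: [-0.015, 0.859, 0.016, 0.512]
contact_force: [-0.5, 0.0, -0.8]
gripper_width: 0.0854
grip_force: 0.0
[ 0.9   1.22 -1.26  2.24  2.7   1.06 -0.29]
rows [0.05 0.02 0.01] [ 0.04 -0.04 -0.08] tcp [0.6908 0.0017 0.1481]
```

View pics/both3.png

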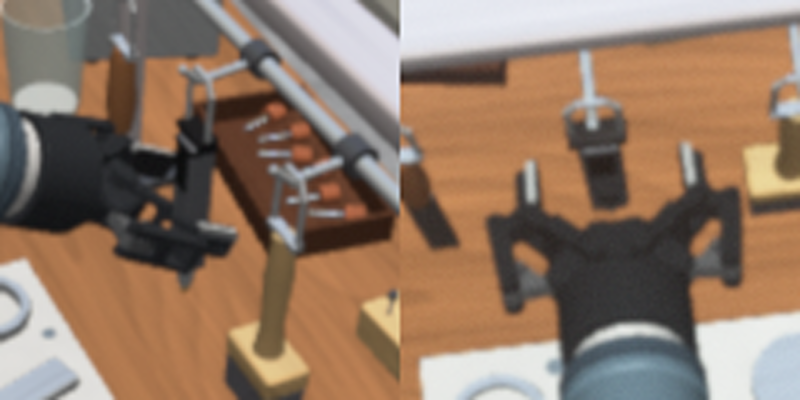

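```bash
python3 -m crank '[0,0,0,0,0,0,0,0,0,0,0,0,0,0,0,0,0,0,0,0,0,0,0,0]' 0.38; python3 -m crank '[0,0,0,0,0,0,0,0,0,0,0,0]' 0.44
```

```text
time_s: 7.92
eef_pos: [0.6902, 0.0009, 0.148]
orientation: [-0.015, 0.859, 0.017, 0.511]
contact_force: [0.2, 0.6, -0.4]
gripper_width: 0.0262
grip_force: 0.1
time_s: 8.18
eef_pos: [0.6903, 0.0008, 0.148]
orientation: [-0.015, 0.859, 0.017, 0.511]
contact_force: [-0.2, -0.5, 0.1]
gripper_width: 0.024
grip_force: 7.0
```

```bash
python3 -m crank '[0,0,0,0,0,0,0,0,0,0,0,0]' 0.47
```

```text
time_s: 8.43
eef_pos: [0.6904, 0.0007, 0.148]
orientation: [-0.015, 0.859, 0.017, 0.511]
contact_force: [-0.5, -0.8, -0.3]
gripper_width: 0.0233
grip_force: 35.3
```

```bash
python3 -m crank '[-0.13,0,-0.07,0,0,0,-0.26,0,-0.14,0,0,0,-0.39,0,-0.21,0,0,0,-0.39,0,-0.21,0,0,0]'; python3 -c "
from h import *
print(manip.state()['joints'].round(2));go([.60,-.002,.178],61.5)"
```

```text
time_s: 8.93
eef_pos: [0.6907, 0.0005, 0.1715]
orientation: [-0.016, 0.859, 0.017, 0.512]
contact_force: [-0.4, -0.9, -1.4]
gripper_width: 0.0233
grip_force: 35.4
[ 0.9   1.13 -1.26  2.25  2.65  1.02 -0.33]
rows [ 0.75  0.03 -1.28] [ 0.04  0.01 -0.08] tcp [ 0.6167 -0.0013  0.1689]
```

```bash
python3 -m crank '[0.18,0,-0.32,0,0,0,0.36,0,-0.64,0,0,0,0.55,0,-0.95,0,0,0,0.73,0.03,-1.26,0,0,0,0.73,0.03,-1.26,0,0,0]'; python3 -c "
from kin import *
print(manip.state()['joints'].round(2))
a=manip.camera('side');b=manip.camera('top')
cv2.imwrite('pics/s4.png',a[:,:,::-1]);cv2.imwrite('pics/t4.png',b[:,:,::-1])
cv2.imwrite('pics/both4.png',cv2.resize(np.hstack([a[130:310,210:390],b[130:310,190:370]]),(800,400),interpolation=2)[:,:,::-1])
for yaw in(2.5,15,25):
  go([.56,-.113,.155],61.5,np.radians(yaw))
  x,B=pose([.56,-.113,.135],61.5,np.radians(yaw));print(*[u if np.isscalar(u) else u.round(2) for u in ik(x,B,manip.state()['joints'])])
"
```

```text
time_s: 9.55
eef_pos: [0.6254, -0.0017, 0.1677]
orientation: [-0.015, 0.86, 0.017, 0.51]
contact_force: [-0.6, 0.1, -0.7]
gripper_width: 0.0233
grip_force: 35.5
[ 0.95  1.11 -1.27  2.39  2.69  1.1  -0.4 ]
rows [ 0.87 -2.18 -0.75] [ 0.05 -0.02 -0.09] tcp [ 0.5767 -0.1123  0.1459]
[ 0.94  0.79 -0.7   2.39  3.36  0.81 -1.1 ] 4.264646395291116e-05
rows [ 0.87 -2.11 -0.75] [-1.32 -0.01 -0.84] tcp [ 0.5761 -0.1087  0.1459]
[ 1.38  1.21 -1.2   2.36  3.    0.52 -0.2 ] 1.1913337806674671e-06
rows [ 0.88 -2.05 -0.77] [-2.42 -0.   -1.43] tcp [ 0.5751 -0.1059  0.1459]
[ 1.42  1.23 -1.21  2.3   3.02  0.29 -0.11] 1.4332842760146732e-06
```

View pics/both4.png

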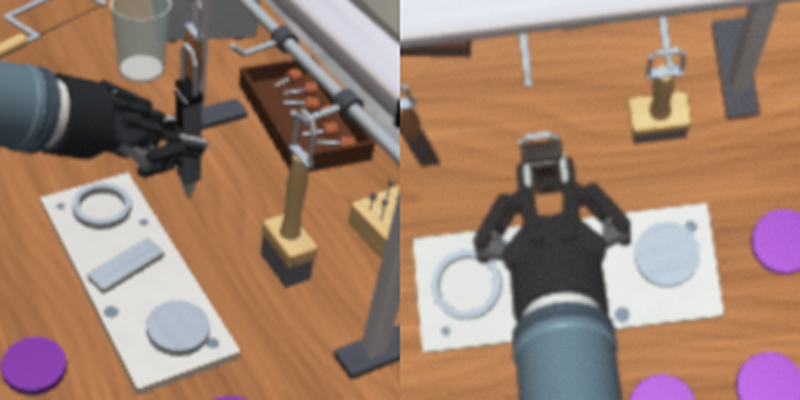

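```bash
cat >> h.py <<'E'
A0=R.from_quat([-.015,.859,.017,.511]);T0=np.array([.6904,.0008,.148])
REL=A0.inv().apply(np.array([.673,.002,.078])-T0)   # nose in tool
def gopen(nose,dyaw,fix=R.identity()):
    s=manip.state();A=R.from_quat(s["orientation"]);B=R.from_euler('z',dyaw,degrees=True)*A0*fix
    p=np.asarray(nose)-B.apply(REL)
    print("rows",(A.inv().apply(p-s["eef_pos"])/.05).round(2),((A.inv()*B).as_rotvec(degrees=True)/8).round(2),"tcp",p.round(3))
def nose():
    s=manip.state();return s["eef_pos"]+R.from_quat(s["orientation"]).apply(REL)
E
python3 - <<'E'
from h import *
n=nose();print(n,tri((295.5,150.3),(253.5,191.2)),n+[0,0,.186],onz("side",(294.6,216.9),n[2]),proj("side",n),proj("top",n+[0,0,.186]),proj("side",n+[0,0,.186]))
for f,c,w in(("t4",(310,243),26),("s4",(290,277),26)):
    I=cv2.imread(f"pics/{f}.png");x,y=c;g=I[y-w:y+w,x-w:x+w].astype(int)
    print(f,[ (g[w,k]).tolist() for k in range(0,2*w,4)],[ (g[k,w]).tolist() for k in range(0,2*w,4)])
gopen([.56,-.113,.07],20)
E
```

```text
[ 6.07804496e-01 -1.64586183e-04  9.78110237e-02] (array([ 0.61031431, -0.00682575,  0.28667153]), np.float64(0.0038394304115940857)) [ 6.07804496e-01 -1.64586183e-04  2.83811024e-01] [ 0.61598803 -0.00746566  0.09781102] [290.25238151 215.80053216] [249.99451014 192.27817576] [292.2255342  150.32055475]
t4 [[230, 232, 230], [233, 236, 234], [232, 235, 233], [215, 206, 195], [217, 205, 190], [217, 202, 188], [219, 206, 193], [219, 206, 191], [222, 208, 194], [220, 207, 193], [223, 216, 206], [234, 236, 235], [102, 136, 181]] [[87, 132, 189], [87, 130, 188], [233, 235, 234], [227, 224, 218], [218, 203, 190], [218, 206, 191], [217, 205, 190], [221, 208, 194], [218, 204, 190], [220, 207, 193], [212, 201, 187], [233, 236, 234], [232, 235, 233]]
s4 [[220, 223, 224], [221, 224, 225], [219, 222, 223], [194, 186, 179], [205, 190, 180], [199, 185, 175], [203, 189, 178], [201, 188, 177], [202, 187, 177], [202, 188, 178], [197, 195, 192], [221, 223, 224], [107, 139, 183]] [[217, 221, 222], [220, 223, 224], [221, 224, 225], [221, 223, 224], [205, 191, 180], [201, 186, 176], [203, 189, 179], [203, 189, 179], [200, 186, 176], [158, 149, 142], [218, 221, 222], [221, 224, 225], [102, 113, 120]]
rows [ 0.97 -2.1  -0.68] [-2.19  0.01 -1.19] tcp [ 0.577 -0.108  0.14 ]
```

```bash
python3 -m crank '[0,-0.5,0.05,-0.5,0,-0.25, 0.1,-1,0,-1.1,0,-0.6, 0.3,-1.5,-0.2,-1.6,0,-0.9, 0.6,-1.9,-0.4,-2.1,0,-1.15, 0.9,-2.1,-0.6,-2.2,0,-1.2]'; python3 -c "
from h import *
print(manip.state()['joints'].round(2),nose());gopen([.56,-.113,.07],20)"
```

```text
time_s: 10.28
eef_pos: [0.5824, -0.112, 0.1407]
orientation: [-0.164, 0.843, 0.104, 0.501]
contact_force: [0.3, -0.4, -0.8]
gripper_width: 0.023
grip_force: 35.7
[ 1.47  1.18 -1.2   2.27  3.08  0.26 -0.19] [ 0.5658407  -0.11691454  0.07071003]
rows [ 0.05  0.11 -0.06] [-0.02  0.01  0.01] tcp [ 0.577 -0.108  0.14 ]
```

Run:
```python
from h import *
a=manip.camera("side")[:,:,::-1].copy();b=manip.camera("top")[:,:,::-1].copy()
cv2.imwrite("pics/s5.png",a);cv2.imwrite("pics/t5.png",b)
def mask(I,c,w):
    I=I.astype(int);m=((I[:,:,0]-I[:,:,2]>10)&(I.min(2)>150)).astype(np.uint8);z=np.zeros_like(m);x,y=c;z[y-w:y+w,x-w:x+w]=m[y-w:y+w,x-w:x+w];return z
for f,c,n in(("t4",(310,243),"top"),("s4",(290,277),"side")):
    m=mask(cv2.imread(f"pics/{f}.png"),c,22);m=cv2.morphologyEx(m,cv2.MORPH_OPEN,np.ones((5,5)))
    k=max(cv2.findContours(m,0,1)[0],key=cv2.contourArea)
    P=np.array([onz(n,p,.026) for p in k[:,0]]);cc,r=cv2.minEnclosingCircle(P[:,:2].astype(np.float32))
    e=cv2.fitEllipse(k);print(n,e,onz(n,e[0],.026),cc,r)
N=nose();print(N,proj("side",N),proj("top",N+[0,0,.186]))
cv2.imwrite("pics/both5.png",cv2.resize(np.hstack([a[160:300,230:370],b[180:320,240:380]]),(800,400),interpolation=2))
```

```text
top ((310.0238037109375, 243.67002868652344), (28.39870834350586, 28.988059997558594), 46.85874557495117) [ 0.55974598 -0.11225454  0.026     ] (0.5601978302001953, -0.11408651620149612) 0.03447398915886879
side ((289.7243957519531, 275.9355773925781), (20.63701820373535, 27.509519577026367), 92.12549591064453) [ 0.5605074  -0.11516969  0.026     ] (0.5607019066810608, -0.11489804089069366) 0.03208056464791298
[ 0.5644098  -0.11561492  0.06971799] [291.85349076 262.97658236] [318.01444535 215.34568698]
```

View pics/both5.png

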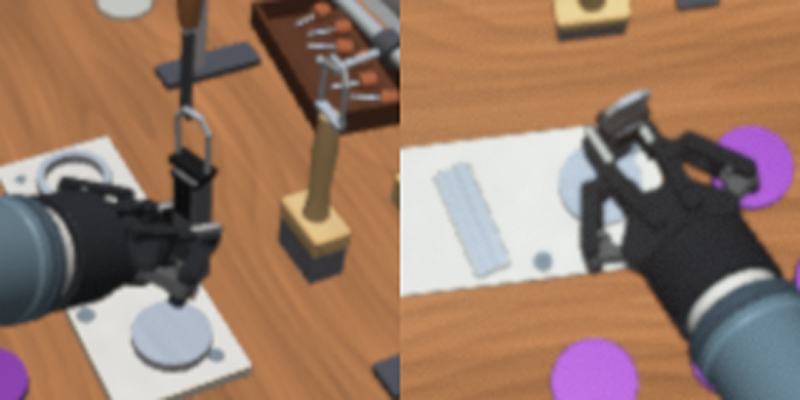

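```bash
python3 -c "
from h import *
print(nose(),proj('side',nose()+[0,0,.186]),R.from_quat(manip.state()['orientation']).inv().apply([0,0,-1]));gopen([.56,-.114,.048],20)"
```

```text
[ 0.5644098  -0.11561492  0.06971799] [294.26387373 198.83208688] [ 0.87896531 -0.01471282  0.4766587 ]
rows [0.42 0.06 0.15] [-0.01  0.   -0.01] tcp [ 0.577 -0.109  0.118]
```

```bash
python3 -m crank '[0.14,0.02,0.05,0,0,0, 0.28,0.04,0.1,0,0,0, 0.42,0.06,0.15,0,0,0, 0.42,0.06,0.15,0,0,0]'; python3 -c "
from h import *
print(manip.state()['joints'].round(2),nose());gopen([.56,-.114,.044],20)"
```

```text
time_s: 10.88
eef_pos: [0.5773, -0.1055, 0.1185]
orientation: [-0.165, 0.843, 0.107, 0.501]
contact_force: [-0.2, -0.6, -2.0]
gripper_width: 0.0233
grip_force: 35.7
[ 1.46  1.23 -1.17  2.28  3.11  0.29 -0.17] [ 0.5606557  -0.11031462  0.04849271]
rows [ 0.1  -0.06  0.01] [0.02 0.01 0.  ] tcp [ 0.577 -0.109  0.114]
```

```bash
python3 -m crank '[0.03,-0.04,0.01,0,0,0, 0.05,-0.07,0.01,0,0,0, 0.05,-0.07,0.01,0,0,0]';python3 -c "
from h import *
print(nose());gopen([.56,-.114,.042],20)"; python3 -m crank '[0,0,0,0,0,0]'
```

```text
time_s: 11.25
eef_pos: [0.5783, -0.1103, 0.1167]
orientation: [-0.165, 0.843, 0.106, 0.501]
contact_force: [0.8, 0.6, -1.4]
gripper_width: 0.0234
grip_force: 35.7
[ 0.5616993  -0.11515324  0.04670995]
rows [0.09 0.03 0.03] [0.01 0.01 0.01] tcp [ 0.577 -0.109  0.112]
time_s: 11.38
eef_pos: [0.5782, -0.1099, 0.1168]
orientation: [-0.165, 0.843, 0.106, 0.501]
contact_force: [-0.0, -0.4, -2.4]
gripper_width: 0.0236
grip_force: 35.7
```

```bash
python3 -m crank '[0.02,0,0.01,0,0,0]' | grep -E "eef|contact"; python3 -m crank '[0.02,0,0.01,0,0,0]' | grep -E "eef|contact"; python3 -m crank '[0.02,0,0.01,0,0,0]'| grep -E "eef|contact"
```

```text
eef_pos: [0.5781, -0.1099, 0.1157]
contact_force: [-0.5, -0.2, -1.8]
eef_pos: [0.5781, -0.1099, 0.1144]
contact_force: [-0.3, 0.9, -0.8]
eef_pos: [0.578, -0.1098, 0.1132]
contact_force: [0.0, -0.3, -1.0]
```

```bash
python3 -m crank '[0.02,0,0.01,0,0,0]' | grep -E "eef|contact"; python3 -m crank '[0.02,0,0.01,0,0,0]' | grep -E "eef|contact"
```

```text
eef_pos: [0.578, -0.1099, 0.1121]
contact_force: [-0.5, 0.2, -0.8]
eef_pos: [0.578, -0.1098, 0.111]
contact_force: [0.1, 0.8, -0.5]
```

```bash
python3 -m crank '[0.02,0,0.01,0,0,0]' | grep -E "eef|contact"; python3 -m crank '[0.02,0,0.01,0,0,0]' | grep -E "eef|contact"
```

```text
eef_pos: [0.5779, -0.1099, 0.1099]
contact_force: [-0.7, -0.5, -0.9]
eef_pos: [0.5779, -0.1099, 0.1088]
contact_force: [-0.5, -0.5, -1.0]
```

```bash
python3 -m crank '[0,0,0,0,0,0]' | grep -E "eef|contact"; python3 -m crank '[0.02,0,0.01,0,0,0]' | grep -E "eef|contact"
```

```text
eef_pos: [0.5779, -0.1099, 0.1087]
contact_force: [0.5, -0.5, -1.6]
eef_pos: [0.5779, -0.1099, 0.1078]
contact_force: [-0.0, -0.0, -0.5]
```

```bash
python3 -m crank '[0.02,0,0.01,0,0,0]' | grep -E "eef|contact"; python3 -m crank '[0,0,0,0,0,0]' | grep -E "eef|contact"
```

```text
eef_pos: [0.5778, -0.1099, 0.1066]
contact_force: [-0.3, -0.4, -1.2]
eef_pos: [0.5778, -0.1099, 0.1065]
contact_force: [0.8, -0.7, -0.9]
```

```bash
python3 -m crank '[0.02,0,0.01,0,0,0]' | grep -E "eef|contact"; python3 -m crank '[0,0,0,0,0,0]' | grep -E "eef|contact"
```

```text
eef_pos: [0.5778, -0.1099, 0.1055]
contact_force: [1.3, -0.1, -0.8]
eef_pos: [0.5778, -0.1099, 0.1054]
contact_force: [0.1, -1.0, -0.6]
```

```bash
python3 -m crank '[0.02,0,0.01,0,0,0]' | grep -E "eef|contact"; python3 -m crank '[0,0,0,0,0,0]' | grep -E "eef|contact"
```

```text
eef_pos: [0.5778, -0.1099, 0.1044]
contact_force: [0.3, 0.4, -1.4]
eef_pos: [0.5777, -0.1099, 0.1043]
contact_force: [-0.3, -0.6, -0.4]
```

```bash
python3 -m crank '[0.02,0,0.01,0,0,0]' | grep -E "eef|contact"; python3 -m crank '[0,0,0,0,0,0]' | grep -E "eef|contact"
```

```text
eef_pos: [0.5778, -0.1098, 0.1033]
contact_force: [0.3, 0.8, -0.1]
eef_pos: [0.5778, -0.1098, 0.1034]
contact_force: [-0.9, -0.5, 0.2]
```

```bash
python3 -m crank '[0.02,0,0.01,0,0,0]' | grep -E "eef|contact"; python3 -m crank '[0,0,0,0,0,0]' | grep -E "eef|contact"
```

```text
eef_pos: [0.5779, -0.1099, 0.1026]
contact_force: [0.1, -0.4, 1.8]
eef_pos: [0.5779, -0.1098, 0.1026]
contact_force: [-0.3, -0.1, 1.7]
```

```bash
python3 -m crank '[0.012,0,0.006,0,0,0,0.012,0,0.006,0,0,0]' | grep -E "eef|contact"
python3 - <<'E'
from h import *
a=manip.camera("side")[:,:,::-1];b=manip.camera("top")[:,:,::-1]
cv2.imwrite("pics/both6.png",cv2.resize(np.hstack([a[170:310,230:370],b[180:320,240:380]]),(800,400),interpolation=2))
E
```

```text
eef_pos: [0.5778, -0.1098, 0.1019]
contact_force: [-0.5, -0.2, 4.4]
```

View pics/both6.png

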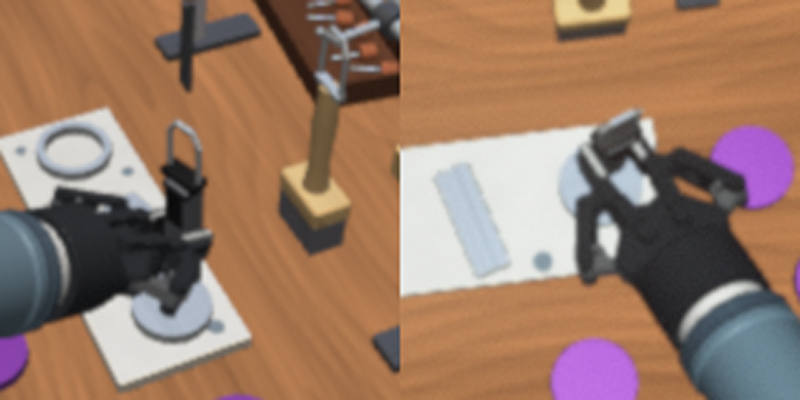

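The tester's tip stands on the middle of the solid disc (side crop about (172,308)) at roughly 5 N and upright. I'll hold it there for the reading.

```bash
for i in 1 2 3; do python3 -m crank '[0,0,0,0,0,0,0,0,0,0,0,0,0,0,0,0,0,0,0,0,0,0,0,0,0,0,0,0,0,0]' | grep -E "time|contact|eef|grip_f"; done
python3 -c "
from h import *
print(nose());gopen([.56,-.114,.10],20)"
```

```text
time_s: 14.72
eef_pos: [0.5777, -0.1099, 0.1016]
contact_force: [0.2, -0.3, 5.1]
grip_force: 36.0
time_s: 15.35
eef_pos: [0.5777, -0.1099, 0.1016]
contact_force: [-0.5, -0.0, 4.2]
grip_force: 36.0
time_s: 15.98
eef_pos: [0.5778, -0.1098, 0.1017]
contact_force: [0.8, -0.3, 5.2]
grip_force: 36.0
[ 0.56114507 -0.11468344  0.03163006]
rows [-1.2   0.04 -0.66] [0.01 0.01 0.01] tcp [ 0.577 -0.109  0.17 ]
```

```bash
python3 -m crank '[-0.1,0,-0.05,0,0,0,-0.4,0,-0.2,0,0,0,-0.7,0.02,-0.4,0,0,0,-1,0.03,-0.55,0,0,0,-1.2,0.04,-0.66,0,0,0]' | grep -E "time|contact|eef|grip_f"
python3 -c "
from h import *
print(nose(),manip.state()['joints'].round(2));gopen([.605,-.001,.1015],0)"
```

```text
time_s: 16.6
eef_pos: [0.5763, -0.1092, 0.1699]
contact_force: [-0.4, -0.1, -1.5]
grip_force: 35.6
[ 0.55951757 -0.11399281  0.09987584] [ 1.5   1.1  -1.24  2.29  3.08  0.23 -0.26]
rows [-0.81  1.62  1.47] [ 2.21 -0.03  1.2 ] tcp [ 0.622 -0.002  0.172]
```

```bash
python3 -m crank '[-0.16,0.32,0.3,0.44,0,0.24,-0.32,0.64,0.6,0.88,0,0.48,-0.48,0.96,0.9,1.32,0,0.72,-0.64,1.3,1.2,1.76,0,0.96,-0.81,1.62,1.47,2.21,-0.03,1.2]' | grep -E "time|contact|eef|grip_f"
python3 -m crank '[0,0,0,0,0,0]' | grep -E "contact"
python3 -c "
from h import *
print(nose(),manip.state()['joints'].round(2));gopen([.605,-.001,.1015],0)
gopen([.674,.001,.1015],0)
a=manip.camera('side')[:,:,::-1];b=manip.camera('top')[:,:,::-1]
N=nose();L=N+[0,0,.186]
print('pred loop side/top',proj('side',L)-[210,130],proj('top',L)-[190,130],'nose side',proj('side',N)-[210,130])
cv2.imwrite('pics/both7.png',cv2.resize(np.hstack([a[130:310,210:390],b[130:310,190:370]]),(800,400),interpolation=2))"
```

```text
time_s: 17.23
eef_pos: [0.6258, -0.0023, 0.1708]
contact_force: [0.6, -0.1, -1.6]
grip_force: 35.7
contact_force: [0.1, -0.4, -1.2]
[0.60798192 0.0030937  0.10121684] [ 0.94  1.1  -1.27  2.4   2.68  1.1  -0.41]
rows [ 0.02 -0.08 -0.06] [ 0.04 -0.01  0.01] tcp [ 0.622 -0.002  0.172]
rows [-0.64 -0.11  1.15] [ 0.04 -0.01  0.01] tcp [ 0.691 -0.     0.172]
pred loop side/top [82.43780304 19.12971137] [60.1603124  61.60256144] nose side [80.43282845 84.92497371]
```

View pics/both7.png

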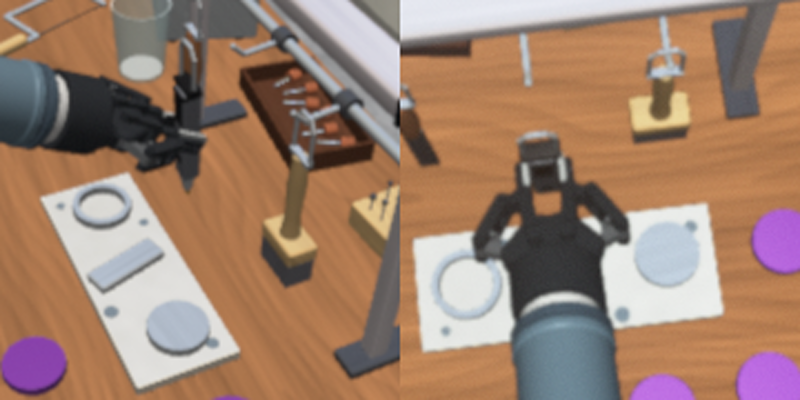

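```bash
python3 -m crank '[-0.15,-0.04,0.25,0,0,0,-0.25,-0.05,0.45,0,0,0,-0.25,-0.05,0.45,0,0,0]' | grep -E "time|contact|eef|grip_f"
python3 -c "
from h import *
print(nose(),manip.state()['joints'].round(2));
gopen([.6734,.0015,.1015],0)"
```

```text
time_s: 17.82
eef_pos: [0.653, -0.0051, 0.1722]
contact_force: [-0.7, -0.3, -1.5]
grip_force: 35.8
[ 0.63565374 -0.00387213  0.10218402] [ 0.93  1.1  -1.26  2.33  2.68  1.05 -0.39]
rows [-0.35  0.08  0.68] [-0.02  0.01 -0.01] tcp [0.691 0.    0.172]
```

```bash
python3 -m crank '[0,0.08,0,0,0,0,0,0.09,0,0,0,0]' | grep -E "contact|eef"
python3 -c "
from h import *
print(nose());gopen([.6734,.0015,.1015],0)"
```

```text
eef_pos: [0.651, 0.0015, 0.1718]
contact_force: [0.1, -0.6, -1.7]
[0.63361355 0.00274213 0.10182997]
rows [-0.37 -0.06  0.7 ] [ 0.01 -0.   -0.  ] tcp [0.691 0.    0.172]
```

```bash
python3 -m crank '[-0.09,-0.01,0.17,0,0,0,-0.18,-0.02,0.35,0,0,0,-0.27,-0.03,0.52,0,0,0,-0.37,-0.04,0.7,0,0,0,-0.37,-0.04,0.7,0,0,0]' | grep -E "contact|eef"
python3 -c "
from h import *
print(nose());gopen([.673,.002,.078],0)
a=manip.camera('side')[:,:,::-1];b=manip.camera('top')[:,:,::-1]
cv2.imwrite('pics/both8.png',cv2.resize(np.hstack([a[130:230,260:360],b[130:230,200:300]]),(800,400),interpolation=2))"
```

```text
eef_pos: [0.692, 0.0004, 0.1717]
contact_force: [0.2, -0.1, -1.2]
[0.67466297 0.00159804 0.10169874]
rows [0.43 0.   0.2 ] [-0.    0.01 -0.01] tcp [0.69  0.001 0.148]
```

View pics/both8.png

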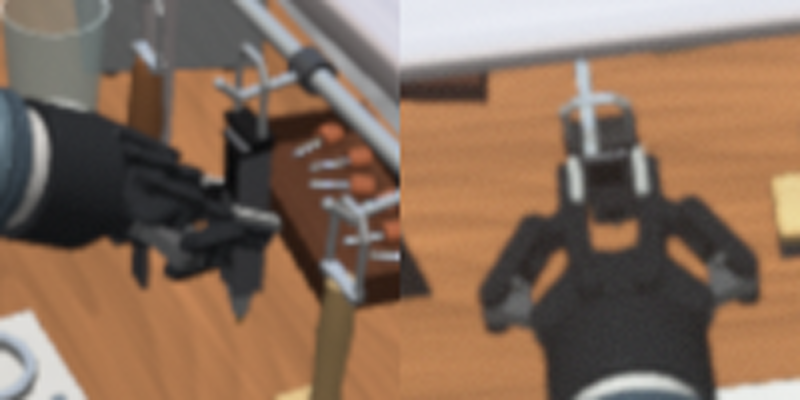

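```bash
python3 -m crank '[0,0.04,0,0,0,0,0.14,0.04,0.06,0,0,0,0.28,0.04,0.12,0,0,0,0.38,0.04,0.17,0,0,0,0.38,0.04,0.17,0,0,0]' | grep -E "contact|eef|grip_f"
python3 -c "
from h import *
print(nose());gopen([.673,.002,.078],0)"
```

```text
eef_pos: [0.6891, 0.0028, 0.1498]
contact_force: [-0.2, -0.3, -1.4]
grip_force: 35.8
[0.67165929 0.00409661 0.07982609]
rows [ 0.02 -0.04  0.04] [ 0.   -0.01 -0.01] tcp [0.69  0.001 0.148]
```

```bash
python3 -m crank '[0.02,0,0.01,0,0,0,0.02,0,0.01,0,0,0]' | grep -E "contact|eef"; python3 -m crank '[0.02,0,0.01,0,0,0,0.02,0,0.01,0,0,0]' | grep -E "contact|eef"
```

```text
eef_pos: [0.6894, 0.0029, 0.1498]
contact_force: [0.3, 1.0, -0.9]
eef_pos: [0.6894, 0.0028, 0.1485]
contact_force: [0.1, 0.4, -1.8]
```

```bash
python3 -m crank '[0.02,0,0.01,0,0,0,0.02,0,0.01,0,0,0]' | grep -E "contact|eef"; python3 -m crank '[0.02,0,0.01,0,0,0,0.02,0,0.01,0,0,0]' | grep -E "contact|eef"
```

```text
eef_pos: [0.6897, 0.0029, 0.148]
contact_force: [-0.4, -0.6, 2.0]
eef_pos: [0.6901, 0.003, 0.1478]
contact_force: [-0.7, -0.7, 5.2]
```

```bash
python3 -m crank '[-0.015,0,-0.008,0,0,0,-0.015,0,-0.008,0,0,0]' | grep -E "contact|eef"; python3 -m crank '[0,0,0,0,0,0,0,0,0,0,0,0]' 0.4 | grep -E "contact|eef|grip"; python3 -m crank '[0,0,0,0,0,0,0,0,0,0,0,0]' 0.2 | grep -E "contact|eef|grip"; python3 -m crank '[0,0,0,0,0,0,0,0,0,0,0,0,0,0,0,0,0,0]' -0.5 | grep -E "contact|eef|grip"
python3 -c "
from h import *
gopen([.60,-.002,.078],0)"
```

```text
eef_pos: [0.6896, 0.003, 0.1478]
contact_force: [0.1, -0.3, 5.3]
eef_pos: [0.6888, 0.0027, 0.1461]
contact_force: [0.5, 0.1, -0.5]
gripper_width: 0.0259
grip_force: 0.0
eef_pos: [0.6891, 0.0028, 0.1468]
contact_force: [-0.5, -0.8, 0.9]
gripper_width: 0.0344
grip_force: 0.0
eef_pos: [0.6893, 0.0029, 0.1471]
contact_force: [0.4, 0.1, -0.2]
gripper_width: 0.064
grip_force: 0.0
rows [ 0.67 -0.06 -1.28] [ 0.  0. -0.] tcp [ 0.617 -0.003  0.148]
```

```bash
python3 -m crank '[0.1,0,-0.2,0,0,0,0.22,0,-0.45,0,0,0,0.37,0,-0.7,0,0,0,0.5,-0.03,-0.95,0,0,0,0.6,-0.03,-1.15,0,0,0]' | grep -E "time|contact|eef"; python3 -m crank '[0,0,0,0,0,0,0,0,0,0,0,0,0,0,0,0,0,0,0,0,0,0,0,0]' | grep -E "contact|eef"
python3 -c "
from h import *
a=manip.camera('side')[:,:,::-1];b=manip.camera('top')[:,:,::-1]
cv2.imwrite('pics/both9.png',cv2.resize(np.hstack([a[130:310,220:400],b[130:310,180:360]]),(800,400),interpolation=2))"
```

```text
time_s: 22.18
eef_pos: [0.6236, -0.0017, 0.148]
contact_force: [-35.9, 8.0, -0.4]
eef_pos: [0.6245, -0.0012, 0.1481]
contact_force: [-0.5, 0.1, 0.9]
```

View pics/both9.png

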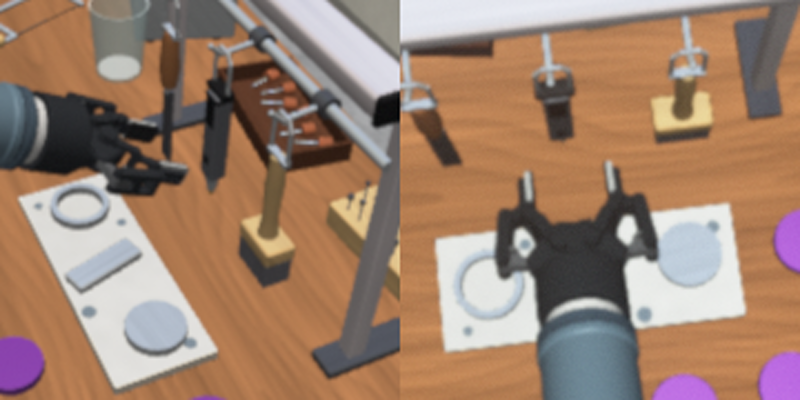

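The tester hangs on the middle hook again (top crop (552,85)). The gripper is clear, and the blanks, brush and file are where they were, so I'm handing in.

```bash
python3 -c "
from cell import manip
print(manip.job_done())"
```

```text
the job is handed in; nothing more can be done
None
```

The tester read the solid round blank with about 5–6 N of square contact for roughly 2 s and is back on its middle hook, handed in at about 23 s; one concern is that at 5.1 s, with the gripper empty and touching nothing in the pictures, the wrist force reading briefly showed about 150 N as joints hit their range limits, above the 120 N limit, and I don't know whether that counts.

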